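Hand-crank a stopped slide stainer to its unloading pointer with the T key

TASK

The slide stainer has lost power with a rack of slides still on its carousel. Take the T-handled key out of its stand, put its shaft into the hub in the middle of the carousel, turn it until its two keys slip into the keyways and push it fully home against the ejector spring; then, keeping it pushed home, use it to turn the carousel until the steel slide rack stands in line with the red pointer at the front of the stainer. Finish while still gripping the key and holding it fully home (the spring throws it out if you let go); turn the carousel with the key only, keep hand and arm off the stainer, and leave the bottles and the timer where they stand.

Things in the scene. Friction and masses are not known exactly. Their poses are not given: they have to be found in the camera images.
- t_key: Loose hand key, 81 mm tall, 130 to 210 g, upright in its stand; the same after half a turn. Origin: lower tip of the shaft; z up the shaft, x along the black T-bar. Steel shaft 14 mm in diameter, its lowest 6 mm tapering to 7 mm; from 34 to 41 mm above the tip a round flange 45 mm across, then a neck 15 mm in diameter up to the T-bar.
- key_grip (a point): Centre of the T-bar, on the key's axis 69 mm above its tip. The bar is 74 mm long (key's x), 18 mm thick (key's y) and 24 mm high (57 to 81 mm above the tip): grip it here from above, across its thickness.
- key_blade (a point): Centre of the two keys on the shaft, 14 mm above its tip. Half a turn apart, they form a blade 28 mm over both (along the T-bar, key's x), 6 mm thick, 12 mm high (8 to 20 mm above the tip).
- key_stand: Fixed grey block 66 x 66 x 45 mm, origin under its centre, with a round hole 32 mm in diameter and 41 mm deep in its top, on a black foot plate 84 mm square. The shaft hangs loosely in the hole, the flange rests on the block's top: lift the key 40 mm straight up to clear it.
- stainer: Slide stainer, fixed to the bench: white round base 236 mm across, 42 mm high, with a low front panel reaching 144 mm from the centre at its own front (-x). Origin under its centre, z up. It carries the grey carousel, 208 mm across; the jars on it reach 101 mm above the bench, the aluminium hub in the middle, its highest part, 122.5 mm.
- hub_rim (a point): Centre of the hub's upper rim, on the turning axis; turns with the carousel: its x lies along the two keyways and points directly away from the slide rack. The hub is 50 mm across; red marks on its rim and flank stand over the keyways. Inside the rim is a plain guide cup 37 mm in diameter, 8 mm deep.
- keyway (a point): Centre of the cup's floor, 8 mm below the rim, axes as hub_rim; here begins the keyed bore: 16 mm across, with two keyways half a turn apart, 8 mm wide, 31 mm over both, 24 mm deep. Keys out of line rest on this floor, the tip 16 mm below the rim; in line they slip down. The tip meets the ejector 26 mm below the rim; fully home the flange sits on the rim, the tip 34 mm below it.
- carousel (a joint): Angle of the carousel, rad, counter-clockwise from above positive. 0: the slide rack is in line with the red pointer. It starts 0.5 to 1.2 rad clockwise of that (negative), turns both ways against a steady friction of 0.12 N m, stays where it is left. The key has about 0.08 rad of play either way in the keyways, so the carousel lags behind it.
- plunger (a joint): How far the spring ejector in the hub is pressed down, m: 0 at rest, 0.008 with the key fully home. It pushes up with 5.4 N at rest, 10.2 N at 0.008.
- slide_rack (a point): Middle of the steel rack of glass slides, the one carousel station without a lidded jar, 76 mm from the hub's axis and 72 mm above the bench.
- pointer (a point): Red pointer tab with a white line, at the front edge of the stainer's base, 115 mm from the hub's axis.
- fix_bottle: Bystander: loose white bottle with a blue cap, 42 mm across, 106 mm tall; origin under its centre.
- buffer_bottle: Bystander: loose white bottle with a red cap, 45 mm across, 113 mm tall; origin under its centre.
- stain_bottle: Bystander: loose white bottle with a white cap and a green band, 35 mm across, 89 mm tall; origin under its centre.
- timer: Bystander: loose white lab timer lying flat, 66 x 66 x 19 mm; origin under its centre.

How it is judged:
By the outcome, as a careful person would: the job done as asked, in the order asked, and still so for the second after the job is handed in, while the arm keeps its last pose, push and grip.
It also fails if it takes over 45 s, if anything falls off the work surface, if the arm or the gripper's body presses on something with over 40 N, if the wrist force passes 120 N, or if a joint passes its speed limit or range.

ROBOT

A 7-joint arm with a two-finger parallel gripper is mounted at the origin on a cart in front of the work surface, level with it; the furniture and walls round the work are solid. World frame = base frame: x ahead of the robot, y to its left, z up, the work surface at z = 0. Lengths are in m, angles in rad, forces in N, time in s.
With the tool pointing down it reaches from about 0.4 to 0.875 m from the base axis. Payload 19.3 kg.
Tool frame: the origin (TCP) lies midway between the tips of the shut fingers; the grasp point (between the pads) lies 19 mm behind it; z points along the fingers, y is the line along which they close (so a half turn about z gives the same grasp; the last joint's range is limited). The gripper opens to 85 mm and grips with 20 to 120 N. Pads are 22 mm wide; open, the fingers measure 114 mm over their backs; the gripper's body (76 mm by 85 mm) begins 54 mm behind the grasp point. The pads swing forward as they close: fully open they stand 13 mm farther back than shut.
Start: joints at [-1.39, 0.521, -0.036, 1.599, 0.021, 1.021, -0.113], TCP at [0.155, 0.605, 0.231] pointing down, gripper open.
Joint ranges: [-2.91, 2.91], [-0.3, 2.13], [-1.5, 1.42], [0.17, 2.43], [-1.26, 4.41], [0.16, 1.93], [-2.52, 2.52]. Speed limits (rad/s): [1.89, 1.89, 2.39, 2.39, 3.01, 3.01, 3.01].

INTERFACE

Orientations are given as [roll, pitch, yaw] about the fixed x, y, z axes, in that order (R = Rz(yaw) Ry(pitch) Rx(roll)).
In Python, from workcell import bot gives the robot as it stands.
- The arm moves only by the tool nudge_tcp, called as name(argument=value, ...) on one line, values as JSON. Schema: {"type":"object","properties":{"rows":{"type":"object","properties":{"jaw":{"type":"array","items":{"type":"number"},"minItems":1,"maxItems":5},"dx":{"type":"array","items":{"type":"number"},"minItems":1,"maxItems":5},"dy":{"type":"array","items":{"type":"number"},"minItems":1,"maxItems":5},"dz":{"type":"array","items":{"type":"number"},"minItems":1,"maxItems":5},"rx":{"type":"array","items":{"type":"number"},"minItems":1,"maxItems":5},"ry":{"type":"array","items":{"type":"number"},"minItems":1,"maxItems":5},"rz":{"type":"array","items":{"type":"number"},"minItems":1,"maxItems":5}},"additionalProperties":false,"required":["jaw","dx","dy","dz","rx","ry","rz"]},"grip_force":{"type":"number"},"only":{"type":"string"},"quiet":{"type":"boolean"},"lines":{"type":"string"}},"required":["rows"],"additionalProperties":false}. rows is an object with one list for each field, all of the same length, 1 to 5, a row being the entries at one place: jaw (the finger opening in m), dx, dy, dz (the shift in m), rx, ry, rz (a rotation vector in rad); each row is the pose to reach, as a shift and turn from the pose commanded when the call began, along the tool's axes at that moment; what a row does not reach only later rows make up. A row lasts 1/8 s, in which the tool goes at most 0.0625 m and 0.188 rad, less where a joint would pass 70% of its speed; a pose out of reach is approached as far as the arm can. The fingers move at their own pace and stop on an object; grip_force is the grip in N (left out, the last holds). Time passes only in rows, so rows that do not move let the fingers close. The tool returns the time, the measured TCP pose, the force, the opening and the grip force at its end. only (a regular expression) keeps the lines of the reply that match it, lines (a string "A,B") keeps lines A to B, and quiet returns only ok. Input that does not fit is refused with a message, and nothing moves.
- bot.observe(): the state, without advancing time (a new reading comes with each control period).
- bot.grab_frame(name): name is "scene" or "top" or "wrist"; returns the picture (400x640x3 uint8, blue, green, red); there is no depth.
- bot.calibration(name): a dict with "vfov" (degrees; the focal length in pixels is half the picture's height over the tangent of half this angle, whatever the lens; pixels are square), "cx", "cy" (the principal point, pixels), "dist_coeffs" ([k1, k2, p1, p2, k3] as OpenCV has them; the pictures are not rectified), "eye" and "attitude" of the camera in the world. Camera axes: x right, y down, z forward; pixel columns grow to the right and rows downward; lengths in m; the calibration is good to about 2 mm. A picture is of the moment at which its call begins: read the wrist's pose just before it. calibration takes no time and is no camera call; for the wrist camera it gives the pose at the moment of the call.
- bot.job_done(): hands the job in; it is judged then, once.
The state is a dict: "clock": time; "qpos": joint angles; "qd": joint speeds; "joint_efforts": joint torques, N m; "position": TCP position; "tool_rot": TCP orientation; "force": force on the tool from outside, world axes, zero at the start; "moment": the same for the moment, N m; "grip_width": finger opening in m; "finger_force": force on a finger pad.
Only numpy, scipy, OpenCV 4.12 (cv2) and the standard library are available. Lean on these libraries where they do the work, as an engineer would, in place of code of your own. Each camera call takes 0.05 s, during which the arm holds its last target. There are 200 camera calls.

## Working session

There is one attempt and no reset: what is moved stays moved. The work goes in short steps, Python scripts to look and compute and a tool call to move; the robot and the scene stay as the last step left them, time stands still between calls to the robot, and variables do not carry over. Pictures are saved under pics/ and viewed, at most 10 in all, crops included, and the job is handed in when it is done.

```bash
ls; mkdir -p pics; python3 - <<'E'
from workcell import bot
import cv2
for n in ("scene","top"):
    im=bot.grab_frame(n); cv2.imwrite(f"pics/{n}0.png",im); print(n,bot.calibration(n))
s=bot.observe(); print(s)
print(bot.calibration("wrist"))
E
```

```text
pics
workcell.py
scene {'vfov': 50.698939434281, 'cx': 317.29838689180514, 'cy': 196.17437063986227, 'dist_coeffs': array([0.0302025, 0.       , 0.       , 0.       , 0.       ]), 'eye': array([-0.04284503, -0.44998504,  0.61416252]), 'attitude': array([-2.14949087, -0.01152211, -0.8508411 ])}
top {'vfov': 57.515502285464166, 'cx': 316.77516409304707, 'cy': 201.09645162035574, 'dist_coeffs': array([0.00682895, 0.        , 0.        , 0.        , 0.        ]), 'eye': array([0.32527868, 0.05656305, 1.10106788]), 'attitude': array([-2.94034286e+00, -1.75615391e-03, -1.58175356e+00])}
{'clock': 0.1, 'qpos': array([-1.39021758,  0.52195472, -0.03629688,  1.59995088,  0.02115148,
        1.02109689, -0.11280294]), 'qd': array([-1.77571467e-04, -1.99864155e-03, -2.49244909e-04, -9.50021428e-04,
        3.76014949e-04, -7.64368487e-05, -5.50495245e-04]), 'joint_efforts': array([ 3.46624285e-03, -9.28491783e+01,  1.98406354e+00, -3.70530438e+01,
        1.81582285e-02,  5.25551965e-03,  4.04538594e-05]), 'position': array([0.15506077, 0.60514547, 0.23078346]), 'tool_rot': array([-3.14056670e+00,  4.57963573e-05,  2.89074815e+00]), 'force': array([ 0.0263281 , -0.43805912,  0.09649679]), 'moment': array([0.01536858, 0.00271646, 0.00634073]), 'finger_force': 0.0, 'grip_width': 0.08495369485448234}
{'vfov': 66.75205113847512, 'cx': 317.5818923049458, 'cy': 202.20790052039334, 'dist_coeffs': array([-0.01967414,  0.        ,  0.        ,  0.        ,  0.        ]), 'eye': array([0.08243479, 0.62396477, 0.37300976]), 'attitude': array([2.84166901e+00, 5.60257054e-04, 1.32024976e+00])}
```

View pics/scene0.png

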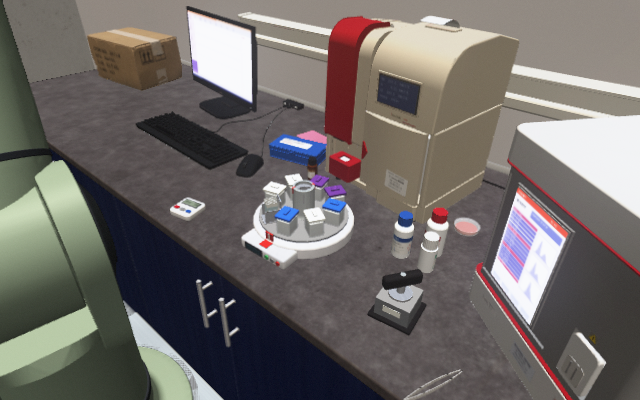

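View pics/top0.png

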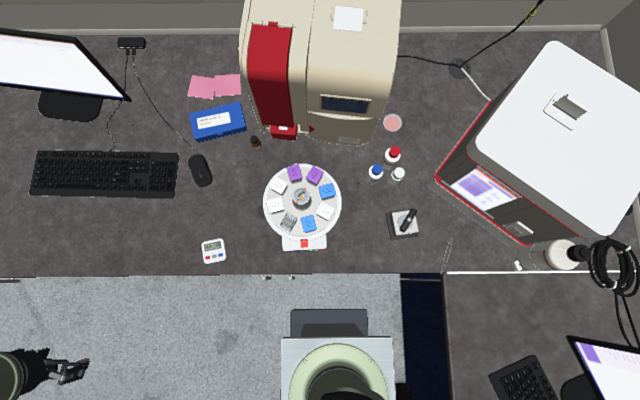

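The scene view shows the stainer with its hub at about (303,195), the pointer at (267,240) and the key at (402,280). In the top view the hub is near (301,198), the rack near (289,222), the pointer near (304,243) and the key near (407,220). Next I'll enlarge both.

```bash
cat > h.py <<'E'
import numpy as np, cv2
from scipy.spatial.transform import Rotation as R
from workcell import bot
def cam(n):
    c=bot.calibration(n); f=200/np.tan(np.radians(c["vfov"])/2)
    K=np.array([[f,0,c["cx"]],[0,f,c["cy"]],[0,0,1]])
    return K,c["dist_coeffs"],c["eye"],R.from_euler("xyz",c["attitude"]).as_matrix()
def plane(c,uv,z):
    K,d,e,A=c
    p=cv2.undistortPoints(np.float64(uv).reshape(-1,1,2),K,d).reshape(-1,2)
    r=np.c_[p,np.ones(len(p))]@A.T
    return e+r*((z-e[2])/r[:,2])[:,None]
def proj(c,P):
    K,d,e,A=c
    q=(np.float64(P).reshape(-1,3)-e)@A
    return cv2.projectPoints(q,np.zeros(3),np.zeros(3),K,d)[0].reshape(-1,2)
E
python3 - <<'E'
from h import *
t=cv2.imread("pics/top0.png"); s=cv2.imread("pics/scene0.png")
a=cv2.resize(t[150:260,255:345],None,fx=4.4,fy=4.4,interpolation=cv2.INTER_CUBIC)
b=cv2.resize(t[200:245,380:425],None,fx=6,fy=6,interpolation=cv2.INTER_CUBIC)
o=np.zeros((484,800,3),np.uint8); o[:a.shape[0],:a.shape[1]]=a; o[:b.shape[0],400:400+b.shape[1]]=b
cv2.imwrite("pics/crop0.png",o)
c=cam("top"); k=cam("scene")
for n,uv,z in (("hub",(301,197),.1225),("key",(406,220),.081),("pointer",(304,243),.04),("rack",(289,222),.072)):print(n,plane(c,uv,z))
print("scene hub",plane(k,(303,185),.1225),"key",plane(k,(403,279),.081))
# dark bar in top
hsv=cv2.cvtColor(t,cv2.COLOR_BGR2GRAY)
print(hsv[205:240,385:420:1][::3,::2])
E
```

```text
hub [[0.53682858 0.09585591 0.1225    ]]
key [[ 0.47614492 -0.19911947  0.081     ]]
pointer [[0.41796645 0.0907719  0.04      ]]
rack [[0.47527054 0.13222102 0.072     ]]
scene hub [[0.53947865 0.09534981 0.1225    ]] key [[ 0.47485287 -0.20688845  0.081     ]]
[[ 97  91  92  92  92  93  98 101 103  98 103 106  98  93  91  97  94  89]
 [ 89  91  93 100  99  97  95  95  96  93  95  98  82  76  68  96  96  90]
 [ 94  99  86  77  83  92 107 127 160 179 196 222 135  44  63  45  86  96]
 [ 73  71  70  73 232 223 221 221 217 195 207 140  37  66  49  51  92  95]
 [ 91  70  68  49 205 222 222 195 183 187 146  41 125  59  87 179  87  89]
 [ 87  59  77  45 185 224 184 186 190 135  26 113 206  95 215 223  96  93]
 [ 87  62  79  53 106 228 195 187 173  41  72  64  54 173 215 222 126  91]
 [ 89  88  68  66  57 214 224 157  37  71  70  49 169 198 219 220 175 100]
 [ 92  95  71  76  42 199 226 141  25  61  53 178 219 220 219 220 211  94]
 [ 92  96  59  79  52 127 228 227 210 156 214 218 210 213 185 134 104  88]
 [ 94  97  84  74  63  59 124  84  92  81  65  69  66  66  64  60  64  89]
 [ 91  89  91  74  76  67  70  71  75  76  86  99  91  98  95  93  94  98]]
```

View pics/crop0.png

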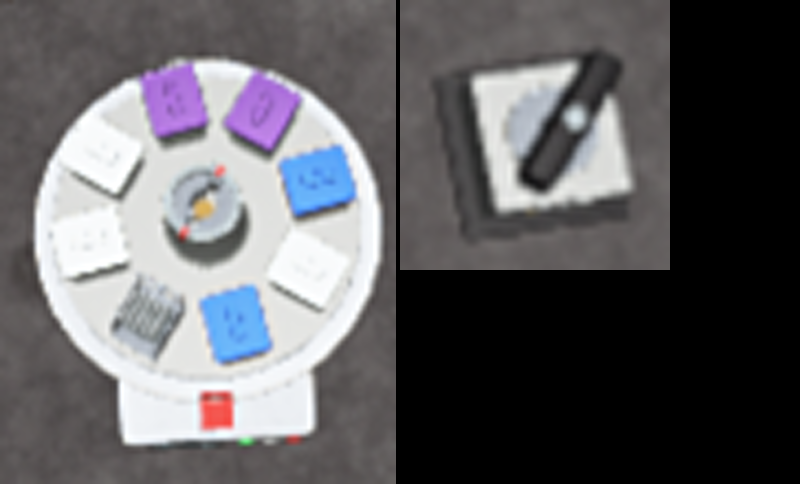

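The crop shows the hub at about (301,195) with red marks at (305,189) and (297,202). The rack is at (289,222), the pointer at (304,243), and the key bar runs from (402,230) to (414,210). Now I'll hover over the hub so the wrist camera can see it.

```bash
cat >> h.py <<'E'
def to(x,y,z,yaw):
    s=bot.observe(); A=R.from_euler("xyz",s["tool_rot"])
    B=R.from_euler("xyz",[np.pi,0,yaw])
    print("delta",np.round(A.inv().apply(np.array([x,y,z])-s["position"]),4),"rot",np.round((A.inv()*B).as_rotvec(),3),"q",np.round(s["qpos"],2),"F",np.round(s["force"],1),"t",s["clock"])
E
python3 -c "
from h import *
to(.537,.096,.26,2.59)"
```

```text
delta [-0.4964 -0.3984 -0.0288] rot [-0.001  0.     0.301] q [-1.39  0.52 -0.04  1.6   0.02  1.02 -0.11] F [ 0.  -0.4  0.1] t 0.1
```

nudge_tcp(rows={"jaw":[0.085,0.085,0.085,0.085,0.085],"dx":[-0.05,-0.10,-0.15,-0.20,-0.24],"dy":[-0.04,-0.08,-0.12,-0.16,-0.193],"dz":[-0.01,-0.02,-0.029,-0.029,-0.029],"rx":[0,0,0,0,0],"ry":[0,0,0,0,0],"rz":[0.1,0.2,0.3,0.3,0.3]})

```text
clock: 0.72
position: [0.3407, 0.3571, 0.2604]
tool_rot: [3.141, 0.0, 2.591]
force: [1.4, 0.3, -0.2]
grip_width: 0.0848
finger_force: 0.0
```

```bash
python3 -c "
from h import *
to(.537,.096,.26,2.59)"
```

```text
delta [-0.304  -0.1197  0.0004] rot [0.    0.    0.001] q [-1.02  0.28  0.11  1.91 -0.04  0.96  0.13] F [ 1.4  0.3 -0.2] t 0.725
```

nudge_tcp(rows={"jaw":[0.085,0.085,0.085,0.085,0.085],"dx":[-0.058,-0.116,-0.174,-0.232,-0.290],"dy":[-0.022,-0.044,-0.068,-0.092,-0.114],"dz":[0,0,0,0,0],"rx":[0,0,0,0,0],"ry":[0,0,0,0,0],"rz":[0,0,0,0,0]})

```text
clock: 1.35
position: [0.5279, 0.1083, 0.2603]
tool_rot: [3.142, -0.0, 2.591]
force: [1.0, 1.0, -0.3]
grip_width: 0.0851
finger_force: 0.0
```

nudge_tcp(rows={"jaw":[0.085,0.085],"dx":[-0.014,-0.014],"dy":[-0.006,-0.006],"dz":[0,0],"rx":[0,0],"ry":[0,0],"rz":[0,0]})

```text
clock: 1.6
position: [0.5359, 0.0971, 0.2599]
tool_rot: [-3.141, -0.0, 2.589]
force: [-1.5, 0.7, -0.2]
grip_width: 0.0849
finger_force: 0.0
```

```bash
python3 - <<'E'
from h import *
to(.537,.096,.26,2.59)
c=cam("wrist"); im=bot.grab_frame("wrist"); cv2.imwrite("pics/w1.png",im); np.savez("pics/w1.npz",*c)
print(proj(c,[.537,.096,.1225]))
E
```

```text
delta [-0.0015 -0.0003 -0.0001] rot [-0.001 -0.    -0.001] q [-0.48  0.37  0.25  1.79 -0.11  0.99  0.84] F [-1.5  0.7 -0.2] t 1.6
[[317.02999981 192.40229593]]
```

View pics/w1.png

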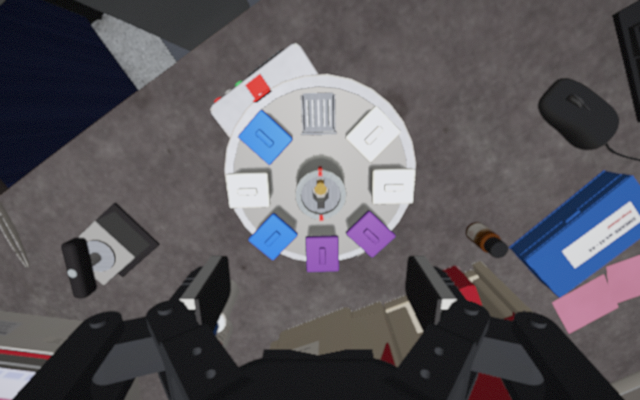

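The wrist view shows the hub at about (320,192), with red marks near (320,171) and (320,216). The rack is at (318,112), the pointer at (258,87), and the key bar is at (80,268) with its centre dot near (71,272).

```bash
python3 - <<'E'
from h import *
c=list(np.load("pics/w1.npz").values()); im=cv2.imread("pics/w1.png")
b,g,r=[im[...,i].astype(int) for i in range(3)]
red=((r>130)&(g<90)&(b<90)).astype(np.uint8)
n,l,st,ce=cv2.connectedComponentsWithStats(red)
for i in range(1,n):
    if st[i,4]>3 and ce[i][1]<240: print("red",st[i],ce[i])
# hub rim edges: print red pixel columns near hub
ys,xs=np.nonzero(red[150:235,295:345]); print(sorted(zip(ys+150,xs+295)))
g2=cv2.resize(im[150:235,275:365],None,fx=6,fy=6,interpolation=cv2.INTER_CUBIC); cv2.imwrite("pics/w1hub.png",g2)
# base circle: white outer contour against bench
hsv=cv2.cvtColor(im,cv2.COLOR_BGR2HSV)
E
```

```text
red [247  76  23  26 307] [258.12703583  87.62540717]
red [214  97   7   5  17] [216.47058824  98.70588235]
red [318 168   5   2   8] [320.    168.375]
red [319 172   2   3   5] [319.6 173.2]
red [320 215   2   5   6] [320.83333333 217.16666667]
[(np.int64(168), np.int64(318)), (np.int64(168), np.int64(319)), (np.int64(168), np.int64(320)), (np.int64(168), np.int64(321)), (np.int64(168), np.int64(322)), (np.int64(169), np.int64(319)), (np.int64(169), np.int64(320)), (np.int64(169), np.int64(321)), (np.int64(172), np.int64(320)), (np.int64(173), np.int64(319)), (np.int64(173), np.int64(320)), (np.int64(174), np.int64(319)), (np.int64(174), np.int64(320)), (np.int64(215), np.int64(321)), (np.int64(216), np.int64(321)), (np.int64(217), np.int64(321)), (np.int64(218), np.int64(320)), (np.int64(218), np.int64(321)), (np.int64(219), np.int64(321))]
```

View pics/w1hub.png

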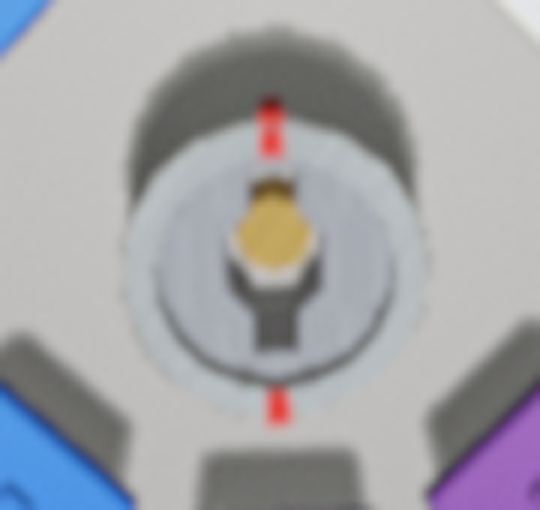

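The crop shows the hub rim circle centred at about (275,270), with rim marks at (271,140) and (279,405); the two keyways lie on that line.

```bash
python3 - <<'E'
from h import *
c=list(np.load("pics/w1.npz").values()); im=cv2.imread("pics/w1.png")
f=lambda u,v:((u+.5)/6-.5+275,(v+.5)/6-.5+150)
print("eye",c[2])
P=plane(c,[f(275,270),f(271,138),f(279,405),f(124,270),f(426,270),f(275,118),f(275,422)],.1225); hub=P[0]
print(P[:,:2],"diam",np.linalg.norm(P[3]-P[4]),np.linalg.norm(P[5]-P[6]))
d=P[2]-P[1]; print("keyway yaw",np.arctan2(d[1],d[0]))
p=plane(c,[(258.1,87.6)],.042)[0]-hub; print("pointer",p,np.hypot(*p[:2]),np.arctan2(p[1],p[0]))
p=plane(c,[(318.5,112)],.072)[0]-hub; print("rack",p,np.hypot(*p[:2]),np.arctan2(p[1],p[0]))
# base disk: white rim, outer edge along radial scan from hub projected at z=.042 (full hits)
g=cv2.cvtColor(im,cv2.COLOR_BGR2GRAY)
for nm,cc,ii in (("wrist",c,im),("top",cam("top"),cv2.imread("pics/top0.png"))):
    g=cv2.cvtColor(ii,cv2.COLOR_BGR2GRAY); pts=[]
    for a in np.radians(np.arange(0,360,4)):
        if abs(np.angle(np.exp(1j*(a-np.pi))))<.75: continue
        rr=np.arange(.095,.135,.0005)
        Q=np.c_[hub[0]+rr*np.cos(a),hub[1]+rr*np.sin(a),np.full(len(rr),.042)]
        uv=proj(cc,Q).astype(np.float32)
        v=cv2.remap(g,uv[None,:,0],uv[None,:,1],cv2.INTER_LINEAR)[0].astype(float)
        k=np.argmin(np.diff(cv2.GaussianBlur(v[None],(9,1),2)[0])); 
        if 3<k<74: pts.append(Q[k,:2])
    pts=np.float32(pts); (x,y),(w,h),_=cv2.fitEllipse(pts); print(nm,"base",x,y,w,h,len(pts))
c=cam("top"); i=cv2.imread("pics/top0.png"); b,g,r=[i[...,k].astype(int) for k in range(3)]
red=((r>130)&(g<90)&(b<90)).astype(np.uint8); n,l,st,ce=cv2.connectedComponentsWithStats(red)
for k in range(1,n):
    if 255<ce[k][0]<345 and 170<ce[k][1]<260:
        print("top red",st[k,4],ce[k],plane(c,ce[k],.1225 if ce[k][1]<220 else .042))
E
```

```text
eye [0.47217524 0.13659799 0.40217506]
[[0.54053938 0.09762366]
 [0.52197238 0.10825936]
 [0.56038869 0.08623707]
 [0.52791094 0.07712254]
 [0.5531669  0.11812721]
 [0.51960391 0.11044118]
 [0.56256764 0.08413797]] diam 0.0481585547427181 0.050375999849241085
keyway yaw -0.5205208060977953
pointer [-0.12251479 -0.00567112 -0.0805    ] 0.12264597786213413 -3.09533643701849
rack [-0.06509202  0.03802887 -0.0505    ] 0.07538678103208393 2.612847624434312
wrist base 0.5432547926902771 0.09599031507968903 0.2311149686574936 0.23788723349571228 69
top base 0.5408475399017334 0.09695814549922943 0.23312030732631683 0.23563645780086517 69
top red 1 [296. 203.] [[0.52017257 0.10957856 0.1225    ]]
top red 2 [301.5 240. ] [[0.42655159 0.09792817 0.042     ]]
top red 24 [304.125 243.625] [[0.41598286 0.09035244 0.042     ]]
top red 4 [321.5 249.5] [[0.39853262 0.04025704 0.042     ]]
```

Wrist and top views agree: hub at (0.541, 0.097), keyway yaw about -0.52, pointer yaw about 3.19. Next is the key.

```bash
python3 -c "
from h import *
to(.475,-.203,.23,2.587)"
```

```text
delta [-0.1062 -0.2883  0.03  ] rot [-0.    -0.001  0.004] q [-0.48  0.37  0.25  1.79 -0.11  0.99  0.84] F [-0.9  1.3 -0. ] t 1.65
```

nudge_tcp(rows={"jaw":[0.085,0.085,0.085,0.085,0.085],"dx":[-0.021,-0.042,-0.063,-0.084,-0.106],"dy":[-0.058,-0.115,-0.172,-0.23,-0.288],"dz":[0,0.01,0.02,0.03,0.03],"rx":[0,0,0,0,0],"ry":[0,0,0,0,0],"rz":[0,0,0,0,0]})

```text
clock: 2.28
position: [0.4749, -0.2028, 0.2299]
tool_rot: [3.141, -0.001, 2.594]
force: [1.7, 0.7, -0.4]
grip_width: 0.0852
finger_force: 0.0
```

nudge_tcp(rows={"jaw":[0.085,0.085],"dx":[0,0],"dy":[0,0],"dz":[0,0],"rx":[0,0],"ry":[0,0],"rz":[0,0]})

```text
clock: 2.52
position: [0.4758, -0.2016, 0.2303]
tool_rot: [3.141, -0.0, 2.593]
force: [0.3, 1.5, 0.7]
grip_width: 0.085
finger_force: 0.0
```

```bash
python3 - <<'E'
from h import *
to(.475,-.203,.23,2.587)
c=cam("wrist"); im=bot.grab_frame("wrist"); cv2.imwrite("pics/w2.png",im); np.savez("pics/w2.npz",*c)
print(proj(c,[.475,-.203,.081]))
u,v=proj(c,[.475,-.203,.081])[0].astype(int)
cv2.imwrite("pics/w2c.png",cv2.resize(im[max(0,v-70):v+70,u-80:u+80],None,fx=4,fy=4,interpolation=cv2.INTER_CUBIC)); print(u-80,max(0,v-70))
E
```

```text
delta [-0.0001 -0.0016  0.0003] rot [ 0.001 -0.     0.006] q [ 0.02  0.37  0.34  1.9  -0.16  0.9   1.46] F [0.3 1.5 0.7] t 2.525
[[315.52623908 187.84587328]]
235 117
```

View pics/w2c.png

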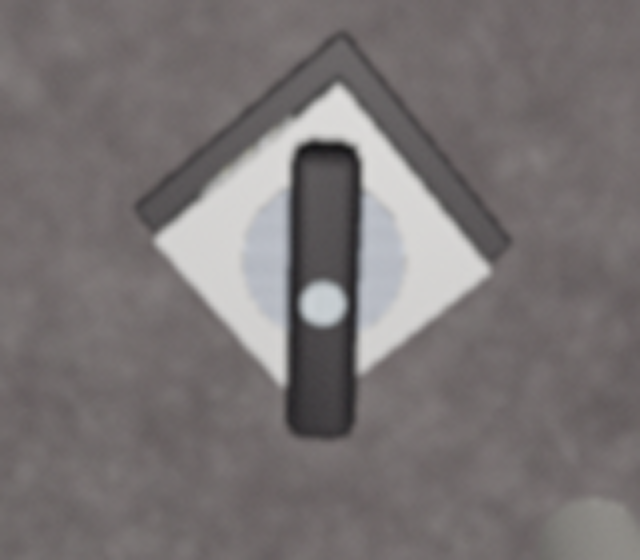

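The crop shows the T-bar nearly parallel to the picture's columns, from (327,145) to (321,435), with the silver axis dot at (323,303).

```bash
python3 - <<'E'
from h import *
c=list(np.load("pics/w2.npz").values())
f=lambda u,v:((u+.5)/4-.5+235,(v+.5)/4-.5+117)
P=plane(c,[f(323,303),f(291,180),f(287,420),f(359,180),f(354,420),f(321,436)],.081)
print(P[:,:2])
for a,b in((1,2),(3,4)):
    d=P[b]-P[a]; print("yaw",np.arctan2(d[1],d[0]))
print("thick",np.linalg.norm(P[2]-P[4]),"dot-end",np.linalg.norm(P[5]-P[0]))
fl=plane(c,[f(324,258)],.041)[0]; print("flange centre",fl)
to(P[0,0],P[0,1],.054,2.58)
E
```

```text
[[ 0.47888251 -0.20556132]
 [ 0.44863951 -0.19604442]
 [ 0.50053965 -0.22969791]
 [ 0.45720486 -0.18204429]
 [ 0.50950462 -0.21505112]
 [ 0.50883408 -0.22456913]]
yaw -0.5752692633164338
yaw -0.5629800747674183
thick 0.01717263024656876 dot-end 0.03547383999785747
flange centre [ 0.47711379 -0.20441668  0.041     ]
delta [-0.0048 -0.0023  0.1763] rot [ 0.001 -0.     0.013] q [ 0.02  0.37  0.34  1.9  -0.16  0.9   1.46] F [0.8 0.1 1.3] t 2.575
```

```bash
python3 - <<'E'
from h import *
c=list(np.load("pics/w2.npz").values()); t=cam("top"); k=cam("scene")
f=lambda u,v:((u+.5)/4-.5+235,(v+.5)/4-.5+117)
for z in (.070,.081,.092,.1): print(z,plane(c,[f(323,303)],z)[0],plane(t,[(408.9,219.25)],z)[0])
for z in (.03,.041,.052,.06):
    P=plane(c,[f(242,258),f(407,258)],z); print(z,"flange dia",np.linalg.norm(P[1]-P[0]),P.mean(0))
for z in (.03,.041,.045,.052):
    P=plane(c,[f(154,241),f(339,82),f(492,270)],z); print(z,"block",np.linalg.norm(P[1]-P[0]),np.linalg.norm(P[2]-P[1]),(P[0]+P[2])/2)
P=plane(c,[f(137,208),f(342,33),f(511,240)],.0); print(0,"foot",np.linalg.norm(P[1]-P[0]),np.linalg.norm(P[2]-P[1]),(P[0]+P[2])/2)
E
```

```text
0.07 [ 0.48141228 -0.20719002  0.07      ] [ 0.47984842 -0.21029255  0.07      ]
0.081 [ 0.47888251 -0.20556132  0.081     ] [ 0.47819939 -0.20744559  0.081     ]
0.092 [ 0.47635275 -0.20393262  0.092     ] [ 0.47655035 -0.20459863  0.092     ]
0.1 [ 0.47451292 -0.20274812  0.1       ] [ 0.47535106 -0.20252811  0.1       ]
0.03 flange dia 0.04769112661368963 [ 0.47935386 -0.20568524  0.03      ]
0.041 flange dia 0.04615953878116237 [ 0.47718563 -0.20429507  0.041     ]
0.052 flange dia 0.04462795094863514 [ 0.4750174 -0.2029049  0.052    ]
0.06 flange dia 0.04351406888861534 [ 0.4734405  -0.20189386  0.06      ]
0.03 block 0.0696302531247217 0.06961051531537957 [ 0.47859735 -0.20551973  0.03      ]
0.041 block 0.06739409608600326 0.06737499215115252 [ 0.47645341 -0.20413488  0.041     ]
0.045 block 0.06658094807192382 0.06656207463688815 [ 0.4756738  -0.20363129  0.045     ]
0.052 block 0.06515793904728479 0.06513946898692552 [ 0.47430947 -0.20275002  0.052     ]
0 foot 0.08260597271911584 0.08234030817443905 [ 0.47605608 -0.20373079  0.        ]
```

Checked against the block (66 mm), foot and flange sizes, the key is at (0.476, -0.204) with its bar centre at z 0.080. Descending to grasp it.

```bash
python3 -c "
from h import *
to(.4757,-.2036,.06,2.573)"
```

```text
delta [-0.0011 -0.0023  0.1703] rot [ 0.001 -0.     0.02 ] q [ 0.02  0.37  0.34  1.9  -0.16  0.9   1.46] F [0.8 0.1 1.3] t 2.575
```

nudge_tcp(rows={"jaw":[0.06,0.06,0.06,0.06,0.06],"dx":[-0.001,-0.001,-0.001,-0.001,-0.001],"dy":[-0.002,-0.002,-0.002,-0.002,-0.002],"dz":[0.055,0.11,0.15,0.17,0.17],"rx":[0,0,0,0,0],"ry":[0,0,0,0,0],"rz":[0.02,0.02,0.02,0.02,0.02]})

```text
clock: 3.2
position: [0.4751, -0.2036, 0.0593]
tool_rot: [-3.141, -0.003, 2.573]
force: [-0.7, 0.5, 0.5]
grip_width: 0.0599
finger_force: 0.0
```

```bash
python3 -c "
from h import *
to(.4757,-.2036,.06,2.573)"
```

```text
delta [-0.0005  0.0003 -0.0007] rot [-0.    -0.003  0.   ] q [ 0.12  0.63  0.24  2.02 -0.28  0.52  1.56] F [-0.7  0.5  0.5] t 3.2
```

nudge_tcp(rows={"jaw":[0.01,0.01,0.01,0.01,0.01],"dx":[0,0,0,0,0],"dy":[0,0,0,0,0],"dz":[0,0,0,0,0],"rx":[0,0,0,0,0],"ry":[0,0,0,0,0],"rz":[0,0,0,0,0]}, grip_force=80)

```text
clock: 3.82
position: [0.4759, -0.2054, 0.0613]
tool_rot: [3.141, 0.001, 2.571]
force: [-0.6, 3.1, 10.2]
grip_width: 0.0166
finger_force: 77.8
```

nudge_tcp(rows={"jaw":[0.01,0.01,0.01,0.01,0.01],"dx":[0,0,0,0,0],"dy":[0,0,0,0,0],"dz":[-0.04,-0.08,-0.13,-0.17,-0.17],"rx":[0,0,0,0,0],"ry":[0,0,0,0,0],"rz":[0,0,0,0,0]})

```text
clock: 4.45
position: [0.4764, -0.2059, 0.2333]
tool_rot: [3.14, 0.005, 2.571]
force: [-0.2, -0.2, -1.7]
grip_width: 0.0172
finger_force: 78.9
```

```bash
python3 - <<'E'
from h import *
to(.4757,-.2036,.06,2.573)
cv2.imwrite("pics/w3.png",bot.grab_frame("wrist"))
E
```

```text
delta [0.0027 0.0012 0.1733] rot [ 0.002  0.005 -0.002] q [ 0.01  0.37  0.36  1.89 -0.16  0.9   1.46] F [-0.2 -0.2 -1.7] t 4.45
```

View pics/w3.png

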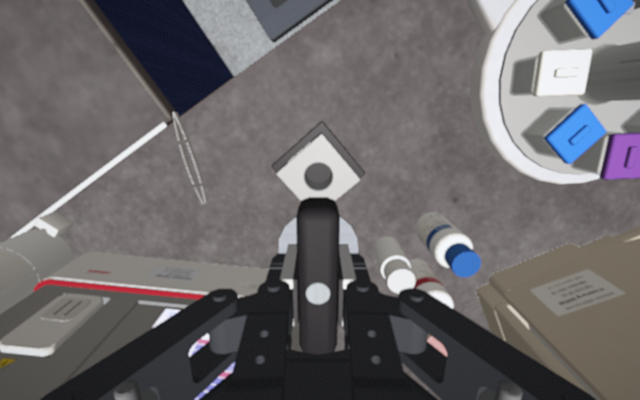

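The key is held, lifted clear of its stand: bar dot at (318,293), and the empty stand hole at (318,176). Next I'll check the key's offset in the hand.

```bash
python3 - <<'E'
from h import *
c=cam("wrist"); s=bot.observe(); p=s["position"]
im=cv2.imread("pics/w3.png"); g=cv2.cvtColor(im,cv2.COLOR_BGR2GRAY)
m=(g[278:308,303:333]>140).astype(np.uint8); M=cv2.moments(m,True); uv=(303+M["m10"]/M["m00"],278+M["m01"]/M["m00"])
A=R.from_euler("xyz",s["tool_rot"])
P=plane(c,[uv],p[2]+.031)[0]; print("dot",uv,P,"in tool",A.inv().apply(P-p))
# flange edges left/right at its visible widest, bar sides
F=plane(c,[(278,245),(359,245)],p[2]-.009); print(np.linalg.norm(F[1]-F[0]),A.inv().apply(F-p))
B=plane(c,[(300,210),(299,330),(340,210),(340,330)],p[2]+.031); print(A.inv().apply(B-p))
to(.541,.097,.23,2.616)
E
```

```text
dot (317.53734939759033, 293.16626506024096) [ 0.47542841 -0.20506002  0.26255411] in tool [ 0.00038523  0.00023421 -0.03100077]
0.04418085974038201 [[ 0.00391377 -0.02131254  0.00896398]
 [ 0.00388885  0.02286828  0.00901886]]
[[ 0.03756919 -0.00654579 -0.03110047]
 [-0.01853382 -0.00796775 -0.0309645 ]
 [ 0.03756417  0.00890219 -0.03108129]
 [-0.01855765  0.01018527 -0.03094192]]
delta [0.1084 0.2898 0.0016] rot [ 0.001  0.002 -0.045] q [ 0.02  0.37  0.36  1.9  -0.16  0.9   1.46] F [ 0.1 -0.1 -2. ] t 4.5
```

nudge_tcp(rows={"jaw":[0.01,0.01,0.01,0.01,0.01],"dx":[0.021,0.043,0.065,0.087,0.108],"dy":[0.058,0.116,0.174,0.232,0.290],"dz":[0,0,0,0,0],"rx":[0,0,0,0,0],"ry":[0,0,0,0,0],"rz":[0,-0.02,-0.045,-0.045,-0.045]})

```text
clock: 5.12
position: [0.5407, 0.0989, 0.2293]
tool_rot: [-3.141, -0.001, 2.616]
force: [1.2, -1.2, -1.9]
grip_width: 0.0167
finger_force: 78.9
```

nudge_tcp(rows={"jaw":[0.01,0.01],"dx":[0,0],"dy":[0,0],"dz":[0,0],"rx":[0,0],"ry":[0,0],"rz":[0,0]})

```text
clock: 5.38
position: [0.5405, 0.0964, 0.2293]
tool_rot: [-3.14, -0.001, 2.616]
force: [0.5, -1.1, -2.1]
grip_width: 0.0167
finger_force: 78.9
```

```bash
python3 - <<'E'
from h import *
to(.541,.097,.18,2.616)
cv2.imwrite("pics/w4.png",bot.grab_frame("wrist")); cv2.imwrite("pics/t4.png",bot.grab_frame("top")); cv2.imwrite("pics/s4.png",bot.grab_frame("scene"))
c=cam("wrist"); print(c[2],proj(c,[.541,.097,.1225]))
E
```

```text
delta [-0.0002  0.0008  0.0493] rot [-0.002 -0.001 -0.   ] q [-0.49  0.42  0.27  1.81 -0.13  0.93  0.89] F [ 0.5 -1.1 -2.1] t 5.375
[0.47619593 0.13351132 0.37229963] [[318.86138249 199.12509436]]
```

View pics/w4.png

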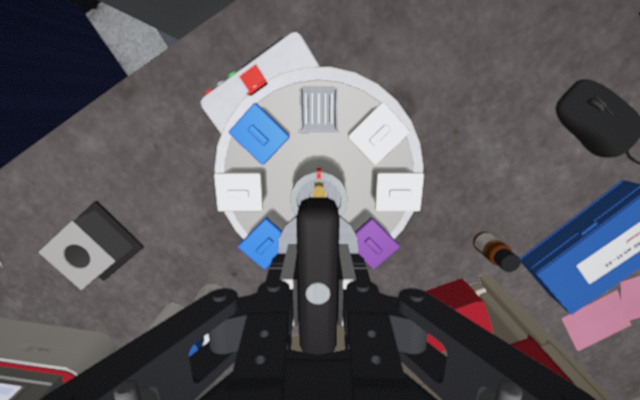

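The wrist view shows the held key over the hub, with the rim mark at (319,173) and the hub ring spanning 293 to 346, in line with the bar. Lowering into the guide cup.

nudge_tcp(rows={"jaw":[0.01,0.01,0.01,0.01,0.01],"dx":[0,0,0,0,0],"dy":[0.0005,0.0005,0.0005,0.0005,0.0005],"dz":[0.03,0.05,0.06,0.064,0.064],"rx":[0,0,0,0,0],"ry":[0,0,0,0,0],"rz":[0,0,0,0,0]})

```text
clock: 6.15
position: [0.5416, 0.0971, 0.1666]
tool_rot: [3.141, 0.0, 2.615]
force: [0.0, -0.3, -1.0]
grip_width: 0.0171
finger_force: 78.9
```

nudge_tcp(rows={"jaw":[0.01,0.01,0.01,0.01],"dx":[0,0,0,0],"dy":[0,0,0,0],"dz":[0.003,0.006,0.009,0.009],"rx":[0,0,0,0],"ry":[0,0,0,0],"rz":[0,0,0,0]})

```text
clock: 6.65
position: [0.5412, 0.0973, 0.1571]
tool_rot: [-3.141, -0.0, 2.616]
force: [-0.8, 0.3, -1.9]
grip_width: 0.0169
finger_force: 78.9
```

```bash
python3 -c "
from h import *
to(.541,.097,.15,2.616)"
```

```text
delta [ 0.0001 -0.0003  0.0071] rot [-0. -0. -0.] q [-0.46  0.51  0.24  1.88 -0.17  0.77  0.92] F [-0.8  0.3 -1.9] t 6.65
```

nudge_tcp(rows={"jaw":[0.01,0.01,0.01,0.01],"dx":[0,0,0,0],"dy":[0,0,0,0],"dz":[0.002,0.004,0.006,0.006],"rx":[0,0,0,0],"ry":[0,0,0,0],"rz":[0,0,0,0]})

```text
clock: 7.15
position: [0.5413, 0.0972, 0.1511]
tool_rot: [-3.141, -0.0, 2.616]
force: [0.7, -0.5, -2.0]
grip_width: 0.0167
finger_force: 78.9
```

```bash
python3 -c "
from h import *
to(.541,.097,.15,2.616)"
```

```text
delta [ 0.0001 -0.0004  0.0011] rot [-0. -0. -0.] q [-0.46  0.52  0.24  1.88 -0.17  0.76  0.92] F [ 0.7 -0.5 -2. ] t 7.15
```

The keys went into the keyways with no force. Pressing home.

nudge_tcp(rows={"jaw":[0.01,0.01,0.01,0.01,0.01],"dx":[0,0,0,0,0],"dy":[0,0,0,0,0],"dz":[0.003,0.006,0.009,0.011,0.011],"rx":[0,0,0,0,0],"ry":[0,0,0,0,0],"rz":[0,0,0,0,0]}, grip_force=110)

```text
clock: 7.78
position: [0.5415, 0.0973, 0.1404]
tool_rot: [3.141, 0.0, 2.616]
force: [-1.9, -0.5, 6.7]
grip_width: 0.0161
finger_force: 108.8
```

nudge_tcp(rows={"jaw":[0.01,0.01,0.01],"dx":[0,0,0],"dy":[0,0,0],"dz":[0.0015,0.003,0.003],"rx":[0,0,0],"ry":[0,0,0],"rz":[0,0,0]})

```text
clock: 8.15
position: [0.5417, 0.0973, 0.1387]
tool_rot: [3.14, 0.0, 2.616]
force: [-9.8, -1.3, 32.0]
grip_width: 0.0168
finger_force: 112.9
```

```bash
python3 -c "
from h import *
to(.541,.097,.138,2.616)"
```

```text
delta [ 0.0004 -0.0006  0.0007] rot [ 0.001  0.    -0.   ] q [-0.45  0.54  0.23  1.89 -0.18  0.73  0.93] F [-9.8 -1.3 32. ] t 8.15
```

It is home against the rim at about 32 N. Now turning counter-clockwise, which is negative about the tool's z.

nudge_tcp(rows={"jaw":[0.01,0.01,0.01,0.01,0.01],"dx":[0,0,0,0,0],"dy":[0,0,0,0,0],"dz":[-0.0003,-0.0003,-0.0003,-0.0003,-0.0003],"rx":[0,0,0,0,0],"ry":[0,0,0,0,0],"rz":[-0.08,-0.18,-0.29,-0.40,-0.5]})

```text
clock: 8.78
position: [0.5415, 0.0975, 0.1388]
tool_rot: [3.141, 0.001, 3.119]
force: [-9.0, -0.3, 27.0]
grip_width: 0.0164
finger_force: 111.7
```

nudge_tcp(rows={"jaw":[0.01,0.01,0.01],"dx":[0,0,0],"dy":[0,0,0],"dz":[0,0,0],"rx":[0,0,0],"ry":[0,0,0],"rz":[-0.02,-0.02,-0.02]})

```text
clock: 9.15
position: [0.5415, 0.0975, 0.1387]
tool_rot: [3.141, 0.001, 3.136]
force: [-9.4, -1.6, 27.0]
grip_width: 0.0165
finger_force: 111.8
```

```bash
python3 - <<'E'
from h import *
to(.541,.097,.138,2.616); print(bot.observe()["moment"])
im=bot.grab_frame("wrist"); c=cam("wrist"); cv2.imwrite("pics/w5.png",im); np.savez("pics/w5.npz",*c)
t=bot.grab_frame("top"); s=bot.grab_frame("scene"); cv2.imwrite("pics/t5.png",t); cv2.imwrite("pics/s5.png",s)
print(proj(c,[[.541-.076,.1,.072],[.425,.091,.042]]))
o=np.zeros((600,800,3),np.uint8); o[:400,:640]=im
o[380:600,560:800]=cv2.resize(s[190:270,230:317],(240,220),interpolation=cv2.INTER_CUBIC)
cv2.imwrite("pics/c5.png",o)
E
```

```text
delta [ 0.0005 -0.0005  0.0007] rot [0.001 0.    0.52 ] q [-0.35  0.53  0.09  1.89 -0.07  0.73  1.34] F [-9.4 -1.6 27. ] t 9.15
[-0.15476122  2.06270312 -0.00522392]
[[320.61979646 106.13541517]
 [307.43168914  48.12028465]]
```

View pics/c5.png

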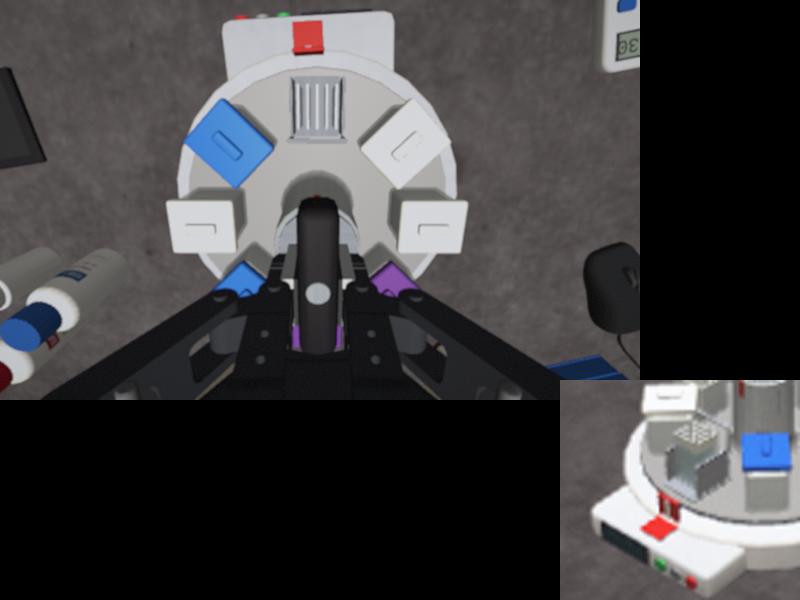

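The wrist view shows the rack at about (318,108), close below the pointer tab at (308,37), with the red strip at (308,52). The carousel has followed, so a little more turn is needed; I'll measure it precisely.

```bash
cat > m.py <<'E'
from h import *
import sys
def run(tag,tcp):
    for nm in ("wrist","top"):
        im=cv2.imread(f"pics/{nm[0]}{tag}.png"); c=list(np.load(f"pics/w{tag}.npz").values()) if nm=="wrist" else cam("top")
        g=cv2.cvtColor(im,cv2.COLOR_BGR2GRAY); pts=[]; rr=np.arange(.105,.13,.0005)
        for a in np.radians(np.arange(0,360,3)):
            if abs(np.angle(np.exp(1j*(a-np.pi))))<.7: continue
            Q=np.c_[tcp[0]+rr*np.cos(a),tcp[1]+rr*np.sin(a),np.full(len(rr),.042)]
            uv=proj(c,Q).astype(np.float32); v=cv2.remap(g,uv[None,:,0],uv[None,:,1],cv2.INTER_LINEAR)[0].astype(float)
            d=np.diff(cv2.GaussianBlur(v[None],(9,1),2)[0]); k=np.argmin(d)
            if 3<k<len(d)-4 and d[k]<-5: pts.append(Q[k,:2])
        pts=np.array(pts)
        f=lambda h:np.hypot(*(pts-h[:2]).T)-h[2]
        from scipy.optimize import least_squares
        h=least_squares(f,[*tcp,.118],loss="soft_l1",f_scale=.0005).x
        b,gg,r=[im[...,i].astype(int) for i in range(3)]
        red=((r>120)&(gg<90)&(b<90)).astype(np.uint8)
        u,v=proj(c,[[tcp[0]-.12,tcp[1]-.006,.042]])[0]
        n,l,st,ce=cv2.connectedComponentsWithStats(red); i=min((k for k in range(1,n) if st[k,4]>12),key=lambda k:np.hypot(*(ce[k]-[u,v])))
        ux,vx=np.nonzero(l==i)[::-1]
        print(nm,"base",h,len(pts),"tab",st[i],ce[i])
        q=lambda p,z:(lambda d:(round(float(np.hypot(*d)),4),round(float(np.arctan2(d[1],d[0])%(2*np.pi)),4)))(plane(c,[p],z)[0][:2]-h[:2])
        print("  pointer",[q(ce[i],z) for z in (.035,.042,.05)])
        # rack: unsaturated grey, striped: dark/bright box; print contour of region lacking carousel colour
        if nm=="wrist":
            for row in range(72,146,6): print(row,g[row,280:356:2].tolist())
run(sys.argv[1],(.5415,.0975))
E
python3 m.py 5
```

```text
wrist base [0.54006792 0.09706375 0.11435141] 65 tab [293  21  31  32 840] [307.62738095  36.27142857]
  pointer [(0.1243, 3.1899), (0.1229, 3.1889), (0.1212, 3.1877)]
72 [174, 174, 178, 181, 182, 184, 186, 185, 185, 186, 185, 185, 185, 186, 186, 186, 186, 187, 187, 186, 186, 187, 186, 187, 187, 186, 187, 187, 187, 186, 187, 186, 186, 184, 182, 179, 172, 174]
78 [183, 184, 184, 185, 182, 157, 136, 158, 158, 157, 155, 156, 157, 159, 159, 159, 158, 159, 158, 161, 161, 159, 157, 158, 158, 158, 158, 156, 157, 158, 152, 129, 161, 180, 187, 186, 186, 186]
84 [183, 184, 184, 185, 182, 160, 97, 100, 182, 194, 151, 157, 158, 189, 190, 160, 158, 159, 194, 183, 161, 160, 161, 196, 175, 157, 158, 157, 194, 166, 79, 103, 159, 180, 186, 186, 186, 186]
90 [183, 184, 184, 184, 181, 162, 116, 89, 180, 203, 115, 128, 157, 191, 189, 137, 157, 159, 204, 189, 161, 159, 137, 202, 181, 157, 125, 121, 203, 172, 80, 100, 156, 180, 187, 185, 185, 185]
96 [184, 184, 183, 184, 179, 161, 118, 89, 181, 204, 115, 129, 157, 191, 190, 137, 157, 160, 204, 189, 161, 159, 136, 203, 181, 157, 122, 138, 205, 164, 71, 114
[... 1044 characters left out ...]
, 160, 159, 158, 159, 161, 161, 159, 158, 162, 160, 162, 162, 159, 161, 160, 159, 157, 159, 158, 159, 138, 74, 151, 184, 184, 183, 184, 184, 183]
138 [181, 181, 182, 180, 159, 120, 115, 150, 160, 159, 160, 159, 160, 160, 160, 174, 178, 177, 178, 178, 178, 178, 178, 178, 177, 177, 177, 177, 177, 178, 151, 118, 131, 171, 183, 183, 183, 183]
144 [180, 181, 180, 181, 179, 178, 178, 179, 179, 179, 180, 180, 180, 180, 177, 178, 178, 178, 178, 178, 178, 178, 179, 179, 179, 179, 178, 178, 178, 178, 178, 178, 177, 181, 183, 182, 182, 182]
top base [0.54272059 0.08033491 0.13301105] 18 tab [270 125   9   5  30] [273.26666667 127.        ]
  pointer [(0.259, 0.4167), (0.2559, 0.4184), (0.2524, 0.4204)]
```

```bash
python3 - <<'E'
from h import *
c=list(np.load("pics/w5.npz").values())
for h in ((.5401,.0971),(.5415,.0975)):
    for z in (.06,.072,.085):
        d=plane(c,[(317.2,108)],z)[0][:2]-h; print(z,np.hypot(*d),np.arctan2(d[1],d[0])%6.2832)
    d=plane(c,[(307.6,36.3)],.042)[0][:2]-h; print("ptr",np.arctan2(d[1],d[0])%6.2832)
    d=plane(c,[(316.5,196)],.1225)[0][:2]-h; print("mark",np.hypot(*d),np.arctan2(d[1],d[0])%6.2832)
E
```

```text
0.06 0.07395117613025956 3.1329043580551725
0.072 0.0739405593834828 3.1328670769485205
0.085 0.07392905802381411 3.132826676999732
ptr 3.189372252820923
mark 0.02818468803467586 3.141534495246418
0.06 0.07534877522396183 3.138374260087868
0.072 0.07533814355477439 3.138338441949028
0.085 0.0753266260222583 3.1382996275555715
ptr 3.192048706557812
mark 0.029587369849917635 3.1550716341717666
```

The rack is at 3.135 and the pointer at 3.190, so there is about 0.055 rad to go.

nudge_tcp(rows={"jaw":[0.01,0.01,0.01,0.01],"dx":[0,0,0,0],"dy":[0,0,0,0],"dz":[0,0,0,0],"rx":[0,0,0,0],"ry":[0,0,0,0],"rz":[-0.03,-0.055,-0.055,-0.055]})

```text
clock: 9.8
position: [0.5414, 0.0975, 0.1388]
tool_rot: [3.141, 0.001, -3.092]
force: [-8.8, 0.3, 27.3]
grip_width: 0.0165
finger_force: 111.8
```

```bash
python3 - <<'E'
from h import *
to(.541,.097,.138,3.19)
im=bot.grab_frame("wrist"); c=cam("wrist"); cv2.imwrite("pics/w6.png",im); np.savez("pics/w6.npz",*c)
t=bot.grab_frame("top"); s=bot.grab_frame("scene"); cv2.imwrite("pics/t6.png",t); cv2.imwrite("pics/s6.png",s)
b,g,r=[im[...,i].astype(int) for i in range(3)]
red=((r>120)&(g<90)&(b<90)).astype(np.uint8); n,l,st,ce=cv2.connectedComponentsWithStats(red)
i=max((k for k in range(1,n) if 250<ce[k][0]<380 and ce[k][1]<70),key=lambda k:st[k,4]); print(ce[i],st[i])
gr=cv2.cvtColor(im,cv2.COLOR_BGR2GRAY).astype(float)
prof=255-gr[90:128,285:350].mean(0); L=285+np.argmax(prof[:20]); Rr=285+45+np.argmax(prof[45:]); print("walls",L,Rr)
for h in ((.5401,.0971),(.5415,.0975)):
    for uv,z in (((L+Rr)/2,108),.072),(tuple(ce[i]),.042): 
        d=plane(c,[uv],z)[0][:2]-h; print(np.hypot(*d),np.arctan2(d[1],d[0])%6.2832)
a=cv2.resize(im[10:210,220:420],(600,600),interpolation=cv2.INTER_CUBIC)
cv2.imwrite("pics/c6.png",a)
E
```

```text
delta [ 0.0004 -0.0005  0.0008] rot [0.001 0.001 0.001] q [-0.34  0.53  0.08  1.89 -0.06  0.73  1.39] F [-8.8  0.3 27.3] t 9.8
[317.31418523  36.003517  ] [302  21  31  31 853]
walls 294 340
0.07393972429168615 3.190982728929315
0.12290078870680031 3.1891809996335576
0.0753584845861432 3.1953673197568295
0.12431867291871607 3.1918593570441716
```

View pics/c6.png

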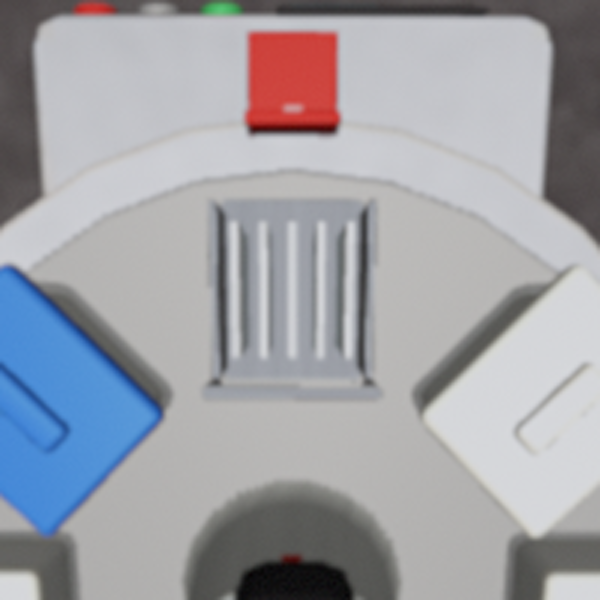

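The crop shows the middle slide at x≈292, in line with the pointer's white line at x≈293 and the hub mark at x≈291. The measured rack and pointer angles agree within 0.004 rad. The key is still pressed against the rim at about 27 N.

```bash
python3 -c "
from workcell import bot
print(bot.job_done())"
```

```text
the job is handed in; nothing more can be done
None
```

The job is handed in: the key is still gripped and pressed fully home at about 27 N, and the slide rack is in line with the red pointer to within about 0.004 rad by the wrist camera, after about 10 s of robot time.

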